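# Tighten a pump cover in cross order

## Robot

A 6-joint arm with a two-finger parallel gripper is mounted at the origin on a cart in front of the work surface, level with it; the furniture and walls round the work are solid. World frame = base frame: x ahead of the robot, y to its left, z up, the work surface at z = 0. Lengths are in m, angles in rad, forces in N, time in s.
With the tool pointing down it reaches from about 0.25 to 0.775 m from the base axis. Payload 4 kg.
Tool frame: the origin (TCP) lies at the very end of the fingers, on their centre line; the grasp point (between the pads) lies 19 mm behind it (robot.pinch_z is the distance from the TCP to the grasp point, in m); z points along the fingers, y is the line along which they close (so a half turn about z gives the same grasp; the last joint's range is limited). The gripper opens to 94 mm and grips with 3 to 60 N. Pads are 16 mm wide; open, the fingers measure 119 mm over their backs; the gripper's body (75 mm by 177 mm) begins 78 mm behind the grasp point.
Start: joints at [-1.321, 0.087, 1.371, -0, 1.684, -0.103], TCP at [0.19, -0.516, 0.206] pointing down, gripper open.
Joint ranges: [-3.1, 3.1], [-0.76, 2.03], [0.27, 2.55], [-1.08, 4.22], [0.17, 2.65], [-2.57, 2.57]. Speed limits (rad/s): [2.79, 2.79, 3.14, 3.14, 3.14, 3.14].

## Interface

Orientations are given as [roll, pitch, yaw] about the fixed x, y, z axes, in that order (R = Rz(yaw) Ry(pitch) Rx(roll)).
In Python, from bench import robot gives the robot as it stands.
- The arm moves only by the tool arm_command, never from a script. Its argument "targets" is one flat list of numbers, 7 for each row, row after row: the turn, a rotation vector about the tool's x, y, z in degrees, then the shift along the tool's x, y, z in mm, then the closure, from -1 (fully open) to 1 (shut). In form: [ax, ay, az, x, y, z, hand, ax, ay, az, x, y, z, hand, ...]. A call has 1 to 20 rows; each row is the pose to reach, as a shift and turn from the pose commanded when the call began, along the tool's axes at that moment; what a row does not reach only later rows make up. A row lasts 1/10 s, in which the tool goes at most 50 mm and 8.59 degrees, less where a joint would pass 70% of its speed; a pose out of reach is approached as far as the arm can. A call with a gripper value outside its range is refused whole. The fingers move at their own pace and stop on an object; the grip force is fixed at half the most. Time passes only in rows, so rows that repeat a pose let the fingers close. It gives the time, the measured TCP pose, the force, the opening and the grip force at its end, in the units of the state.
- robot.get_obs(): the state, without advancing time (a new reading comes with each control period).
- robot.snapshot(name): name is "scene" or "top" or "wrist"; returns a dict with "color" (400x640x3 uint8, red, green, blue), "range_z" (400x640 float32, m along the optical axis (not along the pixel's ray), 0 where there is no reading), "fx", "fy", "cx", "cy" (pixels), "T" (4x4, takes a point from camera to world coordinates); the wrist camera has in their place "T_tool_cam" (4x4, takes a point from camera to tool coordinates, whose origin is the TCP and whose axes are the flange's). Camera axes: x right, y down, z forward; pixel columns grow to the right and rows downward; lengths in m; the calibration is good to about 2 mm. The wrist camera is an equidistant fisheye: a pixel r from the principal point sees the ray r / f radians off the axis. A picture is of the moment at which its call begins: read the wrist's pose just before it.
- robot.close_job(): hands the job in; it is judged then, once.
The state is a dict: "time": time; "joint_positions": joint angles; "qvel": joint speeds; "joint_torque": joint torques, N m; "tool_pos": TCP position; "ee_rot": TCP orientation; "wrist_force": force on the tool from outside, world axes, zero at the start; "wrist_torque": the same for the moment, N m; "width": finger opening in m; "finger_force": force on a finger pad.
Only numpy, scipy, OpenCV 4.12 (cv2) and the standard library are available. Lean on these libraries where they do the work, as an engineer would, in place of code of your own. Each camera call takes 0.05 s, during which the arm holds its last target. There are 200 camera calls.

## Task

Tighten down the pump's cover plate with its four lever nuts: turn each clockwise, about a half turn in one go, until you feel it come up tight, and stop there without forcing it (never push on a lever with more than 20 N). Go in cross order: tighten any one fully, next the one diagonally opposite it, then the other two, so that the plate ends flat and seated on its gasket. Leave the things lying round the pump where they are, and let go at the end.

Things in the scene. Friction and masses are not known exactly. Their poses are not given: they have to be found in the camera images.
- housing: grey cast pump housing bolted to the bench, 190 x 190 mm foot, top flange 164 mm square with a 104 mm square black gasket in its middle, a brass hose nozzle on its far (+x) side. Origin at the centre of its underside on the bench, z up, x and y along its sides. Gasket top is 57 mm above the origin; four lugs at the middles of the sides reach up to 65 mm
- cover_plate: loose square aluminium cover plate 160 x 160 x 10 mm with a low round boss at its centre (up to 19 mm above the plate's underside), on the housing, lifted by hidden springs about 3 mm off the gasket until tightened. Origin at the centre of its underside
- lever_0: black clamping-lever nut on an upright stud: hub 21 mm across on a 28 mm steel flange, and on top one bar handle sticking out sideways to 48 mm from the axis, 11 mm wide (17 at its round end), 16 high. Origin on the turning axis at mid height of the bar, 26 mm above the flange's underside; z up, x out along the bar. Axis at x +55, y +55 mm in the housing's frame
- lever_1: same nut. Tightens clockwise seen from above, going down 8 mm per full turn. Stiff all the way (about 0.1 N m, 3 N pushed at 36 mm from the axis); stays where it is left. Starts 150 to 215 degrees short of tight, each different, its bar pointing anywhere. Axis at x +55, y -55 mm in the housing's frame
- lever_2: same nut. Where a nut comes up tight is not marked but felt: the nut stops dead, and the handle, which sits on a torsion spring in the hub, only winds up (1.5 N m per rad, about 1.2 N more per mm pushed at 36 mm) and springs back when released. Axis at x -55, y -55 mm in the housing's frame
- lever_3: same nut. Neighbouring axes are 110 mm apart; the flanges press on the plate, whose top is 26 mm or a little more below the bars' middle (18 below their underside); the bare stud ends reach 114 mm above the bench. Axis at x -55, y +55 mm in the housing's frame
- screw_carton: small brown cardboard carton 61 x 90 x 55 mm beside the housing, to be left alone; origin at the centre of its underside
- sanding_block: brown sanding block 68 x 110 x 30 mm beside the housing, to be left alone; origin at the centre of its underside
- cup_hinge: steel cabinet hinge 80 x 52 x 21 mm beyond the housing, to be left alone; origin at the centre of its underside

How it is judged:
On the way, in this order (a step that is already met when the one before it is completed fails the run):
1. one lever nut is tight (within about 0.2 rad of where it comes up tight) while the other three are still loose (((z of lever_0 in the frame of housing below 0.0932 m and z of each of lever_1, lever_2, lever_3 in the frame of housing above 0.0949 m) or (z of lever_1 in the frame of housing below 0.0932 m and z of each of lever_0, lever_2, lever_3 in the frame of housing above 0.0949 m) or (z of lever_2 in the frame of housing below 0.0932 m and z of each of lever_0, lever_1, lever_3 in the frame of housing above 0.0949 m) or (z of lever_3 in the frame of housing below 0.0932 m and z of each of lever_0, lever_1, lever_2 in the frame of housing above 0.0949 m))), for 0.1 s.
2. the nut diagonally opposite is tight too while the other two are still loose (((z of each of lever_0, lever_2 in the frame of housing below 0.0932 m and z of each of lever_1, lever_3 in the frame of housing above 0.0949 m) or (z of each of lever_1, lever_3 in the frame of housing below 0.0932 m and z of each of lever_0, lever_2 in the frame of housing above 0.0949 m))), for 0.1 s.
3. a third nut is tight ((z of each of lever_1, lever_2, lever_3 in the frame of housing below 0.0932 m or z of each of lever_0, lever_2, lever_3 in the frame of housing below 0.0932 m or z of each of lever_0, lever_1, lever_3 in the frame of housing below 0.0932 m or z of each of lever_0, lever_1, lever_2 in the frame of housing below 0.0932 m)), for 0.1 s.
At the end, for the whole second after the job is handed in: all four lever nuts tight (origin no more than 93.2 mm above the housing's underside, within about 0.2 rad of where they come up tight), the plate flat (within 0.012 rad) and down on the gasket (underside within 1 mm of it), the bystanders within 30 mm of their starts (z of each of lever_0, lever_1, lever_2, lever_3 in the frame of housing below 0.0932 m and z of cover_plate in the frame of housing below 0.058 m and angle between cover_plate's own z axis and vertical below 0.012 rad and distance of each of screw_carton, sanding_block, cup_hinge from where it was at the start of the episode below 0.03 m); the robot touches nothing.
It fails at once if a lever nut pushed with more than 20 N (contact force between any of the fingers, the arm and lever_0 above 20 N or contact force between any of the fingers, the arm and lever_1 above 20 N or contact force between any of the fingers, the arm and lever_2 above 20 N or contact force between any of the fingers, the arm and lever_3 above 20 N).
It fails at once if a bystander (carton, sanding block or hinge) moved by more than 30 mm (distance of any of screw_carton, sanding_block, cup_hinge from where it was at the start of the episode above 0.03 m).
It also fails if it takes over 72 s, if anything falls off the work surface, if the arm or the gripper's body presses on something with over 40 N, if the wrist force passes 120 N, or if a joint passes its speed limit or range.

## Working session

There is one attempt and no reset: what is moved stays moved. The work goes in short steps, Python scripts to look and compute and a tool call to move; the robot and the scene stay as the last step left them, time stands still between calls to the robot, and variables do not carry over. Pictures are saved under pics/ and viewed, at most 10 in all, crops included, and the job is handed in when it is done.

Besides the shell and the picture viewer there is one more tool, called after "Emit:" by a JSON object that holds its "name" and its "arguments". arm_command: Moves the arm, as the interface text tells. Its arguments: {"type":"object","properties":{"targets":{"type":"array"}},"required":["targets"]}

```bash
ls; mkdir -p pics
python3 - <<'E'
from bench import robot
import cv2,numpy as np
o=robot.get_obs()
print({k:np.round(v,3) for k,v in o.items()})
for n in("scene","top"):
    s=robot.snapshot(n); np.savez(f"{n}.npz",**s)
    cv2.imwrite(f"pics/{n}0.png",s["color"][:,:,::-1]); print(n,s["fx"],s["cx"],s["cy"],np.round(s["T"],3).tolist())
E
```

```text
pics
{'time': np.float64(0.0), 'joint_positions': array([-1.321,  0.088,  1.372, -0.   ,  1.684, -0.103]), 'qvel': array([ 0.   , -0.001,  0.002, -0.001, -0.   , -0.002]), 'joint_torque': array([ 1.0000e-03, -3.4018e+01, -3.0242e+01,  7.2000e-02,  3.3000e-02,
       -0.0000e+00]), 'tool_pos': array([ 0.19 , -0.516,  0.204]), 'ee_rot': array([-3.139, -0.   ,  0.353]), 'wrist_force': array([-0.18 , -0.168,  0.053]), 'wrist_torque': array([-0.024, -0.004, -0.043]), 'finger_force': np.float64(0.0), 'width': np.float64(0.094)}
scene 429.74439893274814 321.0421739690554 196.80793374840147 [[-0.81, -0.393, 0.435, 0.188], [-0.587, 0.54, -0.604, 0.74], [0.003, -0.744, -0.668, 0.786], [0.0, 0.0, 0.0, 1.0]]
top 446.945934121009 315.03012417742667 201.68846723522594 [[0.017, -0.996, 0.092, 0.542], [-1.0, -0.017, 0.006, 0.109], [-0.004, -0.092, -0.996, 1.177], [0.0, 0.0, 0.0, 1.0]]
```

View pics/top0.png

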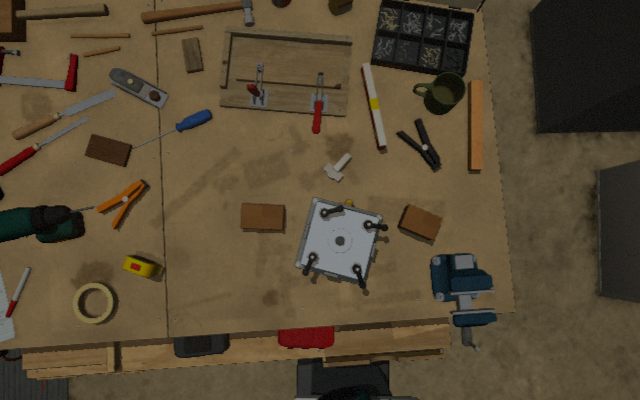

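View pics/scene0.png

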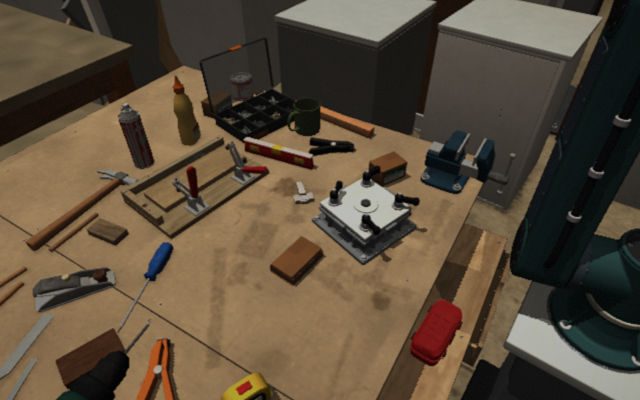

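The top view shows the plate with four black levers around (340,241), carton at (420,223), block at (262,217) and hinge at (338,167). The scene view shows the same. Next I'll measure the plate and zoom in.

```bash
cat > h.py <<'E'
import numpy as np,cv2
def ray(s,px,z):
    px=np.atleast_2d(np.asarray(px,float)); d=np.c_[(px[:,0]-s["cx"])/s["fx"],(px[:,1]-s["cy"])/s["fy"],np.ones(len(px))]@s["T"][:3,:3].T
    o=s["T"][:3,3]; return o+d*((z-o[2])/d[:,2])[:,None]
def proj(s,P):
    T=np.linalg.inv(s["T"]); p=np.atleast_2d(P)@T[:3,:3].T+T[:3,3]
    return np.c_[p[:,0]/p[:,2]*s["fx"]+s["cx"],p[:,1]/p[:,2]*s["fy"]+s["cy"]]
E
python3 - <<'E'
from h import *
s=dict(np.load("top.npz")); c=s["color"]; hsv=cv2.cvtColor(c,cv2.COLOR_RGB2HSV)
m=((hsv[...,2]>110)&(hsv[...,1]<60)).astype(np.uint8); m[:190]=0;m[290:]=0;m[:,:285]=0;m[:,395:]=0
m=cv2.morphologyEx(m,cv2.MORPH_OPEN,np.ones((3,3)))
k=max(cv2.findContours(m,0,2)[0],key=cv2.contourArea); r=cv2.minAreaRect(cv2.convexHull(k)); b=cv2.boxPoints(r)
P=ray(s,b,0.070); print(r,np.round(P,4)); ctr=P.mean(0); print("ctr",ctr,np.linalg.norm(P-np.roll(P,1,0),axis=1))
e=P-np.roll(P,1,0); a=np.degrees(np.arctan2(e[:,1],e[:,0])); print("edge angles",a)
yaw=np.radians(((a+45)%90-45).mean()); print("yaw",np.degrees(yaw))
R=np.array([[np.cos(yaw),-np.sin(yaw)],[np.sin(yaw),np.cos(yaw)]])
L=np.array([[55,55],[55,-55],[-55,-55],[-55,55]])/1000@R.T+ctr[:2]; print("axes",np.round(L,4))
rz=s["range_z"]; print("depth boss",rz[241,340],"plate",rz[255,340])
x0,y0=285,185; im=cv2.resize(c[y0:y0+110,x0:x0+120,::-1],None,fx=5,fy=5,interpolation=cv2.INTER_CUBIC)
for l in L:
    for z,col in((0.114,(0,0,255)),(.098,(0,255,0))):
        p=(proj(s,[*l,z])[0]-[x0,y0]+.5)*5; cv2.circle(im,tuple(int(v) for v in p),3,col,-1)
im=cv2.convertScaleAbs(im,alpha=1.8); cv2.imwrite("pics/crop1.png",im)
E
```

```text
((338.1730651855469, 239.130615234375), (67.24083709716797, 66.27399444580078), 14.796761512756348) [[ 0.4938  0.1565  0.07  ]
 [ 0.6527  0.1176  0.07  ]
 [ 0.6126 -0.0443  0.07  ]
 [ 0.4548 -0.0035  0.07  ]]
ctr [0.55348116 0.05657452 0.07      ] [0.16465432 0.1636117  0.16680898 0.16294074]
edge angles [  76.32412027  -13.74114482 -103.91207593  165.50140115]
yaw -13.956924832968522
axes [[ 0.6201  0.0967]
 [ 0.5936 -0.0101]
 [ 0.4868  0.0165]
 [ 0.5134  0.1232]]
depth boss 1.0931617 plate 1.0984341
```

View pics/crop1.png

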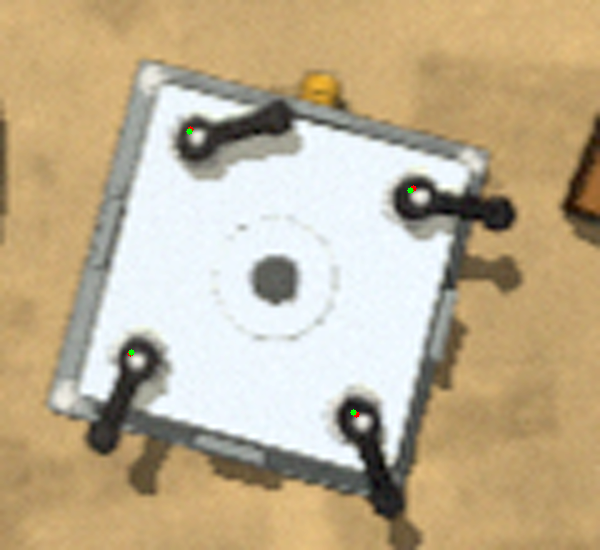

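The crop shows the studs near (200,138), (418,197), (362,420) and (140,362), with bars at about -75, -102, -160 and 157 degrees. My projected axes are about 1.5 px off, so I'll refine them with the stud tips and dark bars.

Run:
```python
from h import *
s=dict(np.load("top.npz")); v=cv2.cvtColor(s["color"],cv2.COLOR_RGB2GRAY).astype(float); 
tips=[]
for cx,cy in((198,138),(416,197),(360,419),(139,361)):
    u0,w0=cx/5+285-.5,cy/5+185-.5
    yy,xx=np.mgrid[int(w0)-2:int(w0)+4,int(u0)-2:int(u0)+4]
    g=(xx-u0)**2+(yy-w0)**2<2.3**2; w=np.clip(v[yy,xx]-60,0,None)*g; tips.append((np.sum(w*xx)/w.sum(),np.sum(w*yy)/w.sum()))
print(np.round(tips,2)); P=ray(s,tips,.114)[:,:2]
N=np.array([[55,55],[55,-55],[-55,-55],[-55,55]])/1000
print("sides",np.linalg.norm(P-np.roll(P,1,0),axis=1))
c=P.mean(0); Q=P-c; yaw=np.arctan2((N[:,0]*Q[:,1]-N[:,1]*Q[:,0]).sum(),(N*Q).sum())
R=np.array([[np.cos(yaw),-np.sin(yaw)],[np.sin(yaw),np.cos(yaw)]]); A=N@R.T+c
print("ctr",c,"yaw",np.degrees(yaw),"res mm",np.round((P-A)*1000,1)); print("axes",np.round(A,4))
yy,xx=np.nonzero(v<45); G=ray(s,np.c_[xx,yy],.104)[:,:2]
th=[]
for a in A:
    d=G-a; r=np.hypot(*d.T); k=(r<.054)&(r>.022); m=d[k].mean(0); th.append(np.degrees(np.arctan2(m[1],m[0]))); print("bar",th[-1],k.sum(),np.percentile(r[k],99))
np.savez("geo.npz",A=A,th=th,c=c,yaw=yaw)
# scene check
t=dict(np.load("scene.npz")); p=proj(t,np.c_[A,[.114]*4]); x0,y0=300,150
im=cv2.resize(t["color"][y0:y0+120,x0:x0+130,::-1],None,fx=5,fy=5,interpolation=cv2.INTER_CUBIC)
for a in np.c_[A,[.114]*4]: cv2.circle(im,tuple(int(q) for q in (proj(t,a)[0]-[x0,y0]+.5)*5),3,(0,0,255),-1)
cv2.imwrite("pics/crop2.png",cv2.convertScaleAbs(im,alpha=1.6))
# vise height
q=s["range_z"]; yy,xx=np.mgrid[245:330,425:500]; Z=q[yy,xx]; X=np.stack([(xx-s["cx"])/s["fx"]*Z,(yy-s["cy"])/s["fy"]*Z,Z],-1)@s["T"][:3,:3].T+s["T"][:3,3]; print("vise zmax",X[...,2][Z>0].max())
```

```text
[[323.96 211.85]
 [368.28 223.82]
 [357.01 268.87]
 [311.94 256.68]]
sides [0.10993191 0.10912389 0.10962974 0.10994585]
ctr [0.55007043 0.0535549 ] yaw -13.99880583439689 res mm [[-0.  -0.3]
 [-0.2  0.6]
 [ 0.  -0.1]
 [ 0.1 -0.2]]
axes [[ 0.6167  0.0936]
 [ 0.5901 -0.0131]
 [ 0.4834  0.0135]
 [ 0.51    0.1202]]
bar -75.82295432412022 54 0.04994522517142955
bar -116.07152329240503 80 0.0472658167413878
bar -153.98002383922014 107 0.048523289730477946
bar 161.68203169608933 62 0.05009054533244829
vise zmax 0.13614922531645113
```

View pics/crop2.png

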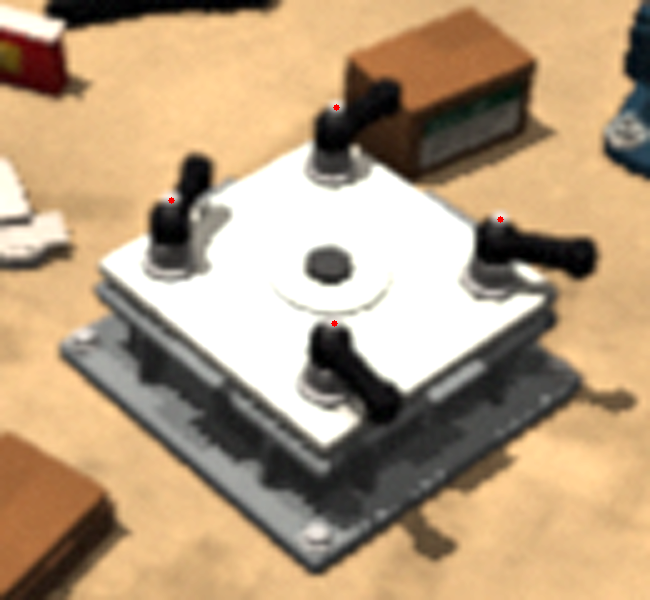

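Axes agree in both views (110 mm sides, about 1 px off in the scene view). The dark-mask bar angles are polluted by shadow, so I'll keep the angles I read off the crop. I'll start with lever_0.

```bash
cat >> h.py <<'E'
A=np.load("geo.npz")["A"]
def pose():
    from bench import robot
    o=robot.get_obs(); return o,np.array(o["tool_pos"]),np.degrees(o["ee_rot"][2])
def shift(p,yaw,target):
    d=np.array(target)-p; c,s=np.cos(np.radians(yaw)),np.sin(np.radians(yaw))
    return np.array([d[0]*c+d[1]*s, d[0]*s-d[1]*c, -d[2]])*1000
def start(i,psi,c,z):   # TCP for tool yaw psi, with offset c (mm, tool axes) from axis i
    a=np.radians(psi); x=np.array([np.cos(a),np.sin(a)]); y=np.array([np.sin(a),-np.cos(a)])
    return np.r_[A[i]+(c[0]*x+c[1]*y)/1000,z]
def arc(i,angs,c=None):   # rows (az,x,y) turning clockwise about axis i
    o,p,yaw=pose(); 
    if c is None: c=-shift(p,yaw,[*A[i],p[2]])[:2]
    print("t",round(float(o["time"]),2),"yaw",round(yaw,1),"c",np.round(c,1),"z",round(p[2],4),"F",np.round(o["wrist_force"],1))
    for a in angs:
        t=np.radians(a); q=[np.cos(t)*c[0]-np.sin(t)*c[1],np.sin(t)*c[0]+np.cos(t)*c[1]]-c
        print(a,np.round(q,1))
E
python3 - <<'E'
from h import *
o,p,y=pose(); t=start(0,195,(-27,-38),.2); print(y,t,shift(p,y,t),195-y)
E
```

```text
20.212573595650273 [0.65265668 0.06389979 0.2       ] [ 634.4759212  -383.99286523    4.41870822] 174.78742640434973
```

Emit:
{"name": "arm_command", "arguments": {"targets": [0,0,0,0,0,-60,1,0,0,-8,30,-20,-110,1,0,0,-90,634,-384,-110,1,0,0,-90,634,-384,-110,1,0,0,-90,634,-384,-110,1,0,0,-90,634,-384,-110,1,0,0,-90,634,-384,-110,1,0,0,-90,634,-384,-110,1,0,0,-90,634,-384,-110,1,0,0,-90,634,-384,-110,1,0,0,-120,634,-384,-110,1,0,0,-130,634,-384,-80,1,0,0,-140,634,-384,-80,1,0,0,-150,634,-384,-80,1,0,0,-160,634,-384,-60,1,0,0,-165,634,-384,-40,1,0,0,-175,634,-384,-20,1,0,0,-175,634,-384,0,1,0,0,-175,634,-384,0,1,0,0,-175,634,-384,0,1]}}

```text
time: 2.1
tool_pos: [0.6515, 0.0637, 0.2026]
ee_rot: [3.142, -0.005, -3.084]
wrist_force: [0.2, -0.3, 0.6]
width: 0.0006
finger_force: 0.0
```

Run:
```python
from h import *
from bench import robot
o,p,y=pose(); t=start(0,195,(-27,-38),.13); print(o["time"],p,y,o["joint_positions"],o["wrist_force"],o["width"],shift(p,y,t),195-y)
s=robot.snapshot("wrist"); np.savez("wrist.npz",**s); cv2.imwrite("pics/w1.png",cv2.convertScaleAbs(s["color"][:,:,::-1],alpha=1.5)); print(s["fx"],s["cx"],s["cy"],s["T_tool_cam"].round(3).tolist())
```

```text
2.1 [0.65146316 0.06373746 0.20257702] -176.68982846331758 [ 1.10302116e-02  3.27858755e-01  1.09214362e+00 -1.50260776e-04
  1.72648053e+00 -1.61756225e+00] [ 0.15046246 -0.2844776   0.62303499] 0.0005601271987837618 [-1.20090317  0.09314241 72.57702495] 371.68982846331755
309.70691628693146 318.7720164609411 202.32708272848564 [[-0.0, -0.958, -0.286, 0.084], [1.0, -0.0, -0.0, -0.0], [0.0, -0.286, 0.958, -0.179], [0.0, 0.0, 0.0, 1.0]]
```

View pics/w1.png

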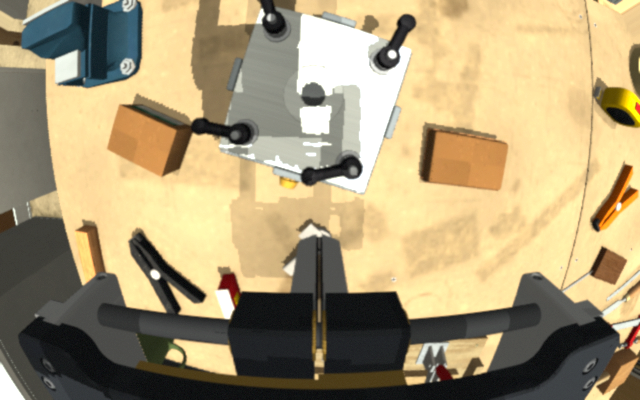

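The wrist view shows lever_0's hub at (352,168) with its end at (308,178), and lever_1 from (240,132) to (200,126). Lever_2 is at (273,22) and lever_3 runs from (390,58) to (406,22). The closed fingers are at (318,250). I'll use this view as the second measurement.

Run:
```python
from h import *
s=dict(np.load("wrist.npz")); o,p,y=pose(); 
from scipy.spatial.transform import Rotation as Ro
R=Ro.from_euler("xyz",o["ee_rot"]).as_matrix(); T=np.eye(4); T[:3,:3]=R; T[:3,3]=p; T=T@s["T_tool_cam"]
def cast(px,z):
    d=np.array(px,float)-[s["cx"],s["cy"]]; r=np.hypot(*d); t=r/s["fx"]; v=T[:3,:3]@np.r_[d/r*np.sin(t),np.cos(t)]; return (T[:3,3]+v*(z-T[2,3])/v[2])[:2]
v=cv2.cvtColor(s["color"],cv2.COLOR_RGB2GRAY).astype(float)
for i,(h,e) in enumerate((((353,167),(309,178)),((241,132),(200,126)),((272,21),(264,-3)),((389,59),(406,23)))):
    a,b=cast(h,.112),cast(e,.102); d=b-A[i]; d2=b-a
    print(i,"axis",a.round(4),"vs",A[i].round(4),"end r",np.hypot(*d).round(4),"ang",np.degrees(np.arctan2(d[1],d[0])).round(1),np.degrees(np.arctan2(d2[1],d2[0])).round(1))
```

```text
0 axis [0.6135 0.0912] vs [0.6167 0.0936] end r 0.0427 ang -74.6 -69.3
1 axis [ 0.5873 -0.0101] vs [ 0.5901 -0.0131] end r 0.0411 ang -100.2 -95.9
2 axis [0.4862 0.012 ] vs [0.4834 0.0135] end r 0.028 ang -153.3 -158.2
3 axis [0.5142 0.116 ] vs [0.51   0.1202] end r 0.0377 ang 160.9 157.4
```

Emit:
{"name": "arm_command", "arguments": {"targets": [0,0,-6,-1,0,30,1,0,0,-12,-1,0,60,1,0,0,-12,-1,0,85,1,0,0,-12,-1,0,110,1,0,0,-12,-1,0,121,1,0,0,-12,-1,0,121,1]}}

```text
time: 2.75
tool_pos: [0.6518, 0.0632, 0.0819]
ee_rot: [3.14, -0.005, -2.883]
wrist_force: [-0.4, -0.0, 0.3]
width: 0.0003
finger_force: 0.0
```

Run:
```python
from h import *
arc(0,[10,20,40,60,80,100,120,135])
```

```text
t 2.75 yaw -165.2 c [-26.1 -38.3] z 0.0819 F [-0.4 -0.   0.3]
10 [ 7.1 -3.9]
20 [14.7 -6.6]
40 [30.7 -7.8]
60 [46.2 -3.4]
80 [59.3  6. ]
100 [68.3 19.3]
120 [72.3 34.9]
135 [71.6 47. ]
```

Emit:
{"name": "arm_command", "arguments": {"targets": [0,0,0,4,0,0,1,0,0,0,7,0,0,1,0,0,0,8,0,0,1,0,0,0,9,0,0,1,0,0,0,10,0,0,1,0,0,0,10,0,0,1]}}

```text
time: 3.35
tool_pos: [0.6437, 0.0607, 0.0848]
ee_rot: [-3.141, 0.0, -2.881]
wrist_force: [-0.7, 0.1, -0.5]
width: 0.0005
finger_force: 0.0
```

Run:
```python
from h import *
arc(0,range(0,146,7))
```

```text
t 3.35 yaw -165.1 c [-17.5 -38.7] z 0.0848 F [-0.7  0.1 -0.5]
0 [0. 0.]
7 [ 4.8 -1.8]
14 [ 9.9 -3.1]
21 [15.  -3.7]
28 [20.2 -3.7]
35 [25.4 -3.1]
42 [30.4 -1.8]
49 [35.2  0.1]
56 [39.8  2.5]
63 [44.1  5.5]
70 [47.9  9. ]
77 [51.3 12.9]
84 [54.2 17.2]
91 [56.6 21.8]
98 [58.3 26.7]
105 [59.5 31.8]
112 [60.  36.9]
119 [59.9 42.1]
126 [59.2 47.3]
133 [57.8 52.3]
140 [55.9 57.1]
```

Emit:
{"name": "arm_command", "arguments": {"targets": [0,0,3,2,-1,0,1,0,0,7,4.8,-1.8,1,1,0,0,14,9.9,-3.1,2,1,0,0,21,15,-3.7,2,1,0,0,28,20.2,-3.7,2,1,0,0,35,25.4,-3.1,2,1,0,0,42,30.4,-1.8,2,1,0,0,49,35.2,0.1,2,1,0,0,56,39.8,2.5,2,1,0,0,63,44.1,5.5,2,1,0,0,70,47.9,9,2,1,0,0,77,51.3,12.9,2,1,0,0,84,54.2,17.2,3,1,0,0,91,56.6,21.8,3,1,0,0,98,58.3,26.7,3,1,0,0,105,59.5,31.8,3,1,0,0,112,60,36.9,3,1,0,0,119,59.9,42.1,3,1,0,0,126,59.2,47.3,3,1,0,0,126,59.2,47.3,3,1]}}

```text
time: 5.35
tool_pos: [0.5748, 0.0903, 0.0816]
ee_rot: [3.14, 0.002, 1.203]
wrist_force: [2.2, -4.2, -0.5]
width: 0.0004
finger_force: 1.3
```

Run:
```python
from h import *
arc(0,range(5,101,5),c=np.array([-17.5,-38.5])); o,p,y=pose(); print("c meas",-shift(p,y,[*A[0],p[2]]),o["wrist_torque"])
from bench import robot
s=robot.snapshot("wrist"); cv2.imwrite("pics/w2.png",cv2.convertScaleAbs(s["color"][:,:,::-1],alpha=1.5))
```

```text
t 5.35 yaw 68.9 c [-17.5 -38.5] z 0.0816 F [ 2.2 -4.2 -0.5]
5 [ 3.4 -1.4]
10 [ 7.  -2.5]
15 [10.6 -3.2]
20 [14.2 -3.7]
25 [17.9 -3.8]
30 [21.6 -3.6]
35 [25.2 -3.1]
40 [28.8 -2.2]
45 [32.3 -1.1]
50 [35.7  0.3]
55 [39.   2.1]
60 [42.1  4.1]
65 [45.   6.4]
70 [47.7  8.9]
75 [50.2 11.6]
80 [52.4 14.6]
85 [54.3 17.7]
90 [56. 21.]
95 [57.4 24.4]
100 [58.5 28. ]
c meas [-18.19993402 -37.9750124    0.        ] [-0.61859887 -0.30119532 -0.05834452]
```

View pics/w2.png

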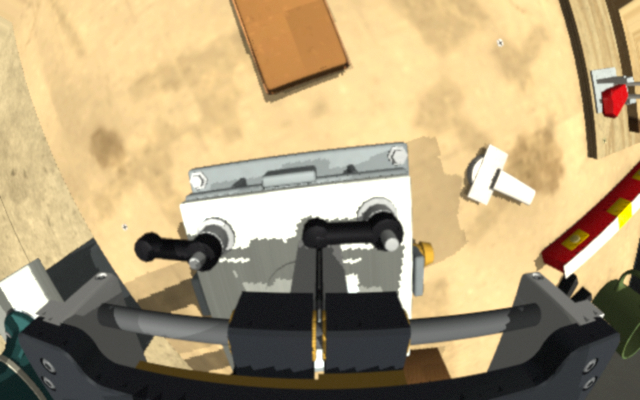

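The push works: the fingers bear on the lever_0 end at (318,233). Tangential force is about 3 N, so I'll go on in small steps.

Emit:
{"name": "arm_command", "arguments": {"targets": [0,0,5,3.4,-1.4,0,1,0,0,10,7,-2.5,0,1,0,0,15,10.6,-3.2,0,1,0,0,20,14.2,-3.7,0,1,0,0,20,14.2,-3.7,0,1]}}

```text
time: 5.9
tool_pos: [0.5757, 0.105, 0.0812]
ee_rot: [3.141, 0.002, 0.856]
wrist_force: [-0.1, -4.3, -0.5]
width: 0.0004
finger_force: 1.4
```

```bash
cat >> h.py <<'E'
def ft(i):
    o,p,y=pose(); a=np.radians(y); x=np.array([np.cos(a),np.sin(a)]); Y=np.array([np.sin(a),-np.cos(a)]); F=np.array(o["wrist_force"])
    print("t",round(float(o["time"]),2),"yaw",round(y,1),"c",np.round(-shift(p,y,[*A[i],p[2]])[:2],1),"Fx,Fy tool",round(F[:2]@x,1),round(F[:2]@Y,1),"q6",round(o["joint_positions"][5],2))
E
python3 -c "
from h import *
ft(0)"
```

```text
t 5.9 yaw 49.0 c [-18.3 -38.4] Fx,Fy tool -3.3 2.7 q6 0.8
```

Emit:
{"name": "arm_command", "arguments": {"targets": [0,0,5,3.4,-1.4,0,1,0,0,10,7,-2.5,0,1,0,0,10,7,-2.5,0,1]}}

```text
time: 6.2
tool_pos: [0.5782, 0.1121, 0.0811]
ee_rot: [-3.142, 0.002, 0.682]
wrist_force: [-0.2, -4.5, -0.9]
width: 0.0006
finger_force: 1.4
```

```bash
python3 -c "
from h import *
ft(0)"
```

```text
t 6.2 yaw 39.1 c [-18.3 -38.7] Fx,Fy tool -3.0 3.3 q6 0.98
```

Emit:
{"name": "arm_command", "arguments": {"targets": [0,0,5,3.4,-1.4,0,1,0,0,10,7,-2.5,0,1,0,0,10,7,-2.5,0,1]}}

```text
time: 6.5
tool_pos: [0.5813, 0.1179, 0.0809]
ee_rot: [3.141, 0.004, 0.508]
wrist_force: [-2.3, -5.1, 0.7]
width: 0.0002
finger_force: 2.4
```

Emit:
{"name": "arm_command", "arguments": {"targets": [0,0,5,3.4,-1.4,0,1,0,0,5,3.4,-1.4,0,1]}}

```text
time: 6.7
tool_pos: [0.5828, 0.1202, 0.0808]
ee_rot: [3.141, 0.006, 0.42]
wrist_force: [-5.0, -6.2, 3.0]
width: 0.0005
finger_force: 3.3
```

Lever_0 is tight: the force grew about 2.6 N in 5 degrees, at roughly 170 degrees turned. I'll back off and lift.

Emit:
{"name": "arm_command", "arguments": {"targets": [0,0,0,-6,0,0,1,0,0,0,-16,0,0,1,0,0,0,-18,0,-25,1,0,0,0,-18,0,-70,1,0,0,-8,-18,0,-90,1,0,0,-16,-18,0,-90,1]}}

```text
time: 7.3
tool_pos: [0.5706, 0.1159, 0.1772]
ee_rot: [3.138, -0.01, 0.706]
wrist_force: [0.9, -0.6, -0.2]
width: 0.0003
finger_force: 0.0
```

Run:
```python
from h import *
o,p,y=pose(); t=start(2,200,(38,-32),.17); print(o["time"],p,y,t,shift(p,y,t),200-y,o["wrist_force"])
```

```text
7.3 [0.57057961 0.1159462  0.17719956] 40.47237630996581 [ 0.45863562 -0.02957398  0.17      ] [-179.61235134   38.03920209    7.19955592] 159.5276236900342 [ 0.91699003 -0.62676126 -0.23320379]
```

Emit:
{"name": "arm_command", "arguments": {"targets": [0,0,-9,-20,5,0,1,0,0,-18,-50,10,0,1,0,0,-26,-80,15,0,1,0,0,-35,-110,20,0,1,0,0,-43,-140,30,0,1,0,0,-52,-180,38,0,1,0,0,-60,-180,38,0,1,0,0,-69,-180,38,0,1,0,0,-77,-180,38,0,1,0,0,-86,-180,38,0,1,0,0,-94,-180,38,0,1,0,0,-103,-180,38,0,1,0,0,-111,-180,38,0,1,0,0,-120,-180,38,0,1,0,0,-128,-180,38,0,1,0,0,-137,-180,38,0,1,0,0,-145,-180,38,0,1,0,0,-153,-180,38,0,1,0,0,-160,-180,38,0,1,0,0,-160,-180,38,0,1]}}

```text
time: 9.3
tool_pos: [0.4547, -0.0292, 0.1717]
ee_rot: [3.141, 0.002, -2.791]
wrist_force: [-0.3, -0.2, -0.1]
width: 0.0006
finger_force: 0.0
```

Run:
```python
from h import *
from bench import robot
o,p,y=pose(); t=start(2,200,(38,-32),.081); print(o["time"],p,y,shift(p,y,t),200-y,o["joint_positions"][5])
s=robot.snapshot("wrist"); cv2.imwrite("pics/w3.png",cv2.convertScaleAbs(s["color"][:,:,::-1],alpha=1.5))
```

```text
9.3 [ 0.45469349 -0.02915245  0.17173706] -159.92286649938072 [-3.55786674 -1.74918789 90.73706179] 359.9228664993807 -2.111128665572431
```

View pics/w3.png

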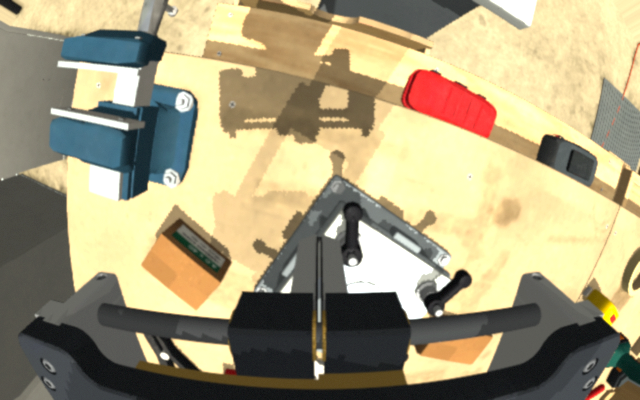

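The fingers (320,245) are left of lever_2's bar, which runs from (352,260) to (352,212) parallel to tool x, as planned. Now I'll descend and close up.

Emit:
{"name": "arm_command", "arguments": {"targets": [0,0,0,-2,-2,30,1,0,0,0,-4,-2,60,1,0,0,0,-4,-2,85,1,0,0,0,-4,-2,90,1,0,0,0,-4,2,90,1,0,0,0,-4,5,90,1,0,0,0,-4,5,90,1]}}

```text
time: 10.05
tool_pos: [0.4579, -0.0237, 0.0833]
ee_rot: [-3.14, 0.003, -2.794]
wrist_force: [0.5, -1.4, 1.0]
width: 0.0004
finger_force: 0.0
```

```bash
python3 -c "
from h import *
ft(2)"
```

```text
t 10.05 yaw -160.1 c [ 36.7 -26.2] Fx,Fy tool 0.0 -1.4 q6 -2.09
```

Emit:
{"name": "arm_command", "arguments": {"targets": [0,0,0,0,1,0,1,0,0,0,0,2,0,1,0,0,0,0,2,0,1]}}

```text
time: 10.35
tool_pos: [0.4563, -0.022, 0.0819]
ee_rot: [-3.141, 0.001, -2.794]
wrist_force: [-0.2, -0.0, -0.7]
width: 0.0004
finger_force: 0.0
```

Run:
```python
from h import *
ft(2); arc(2,range(0,140,7),c=np.array([37,-24]))
```

```text
t 10.35 yaw -160.1 c [ 37.6 -24.1] Fx,Fy tool 0.2 0.1 q6 -2.09
t 10.35 yaw -160.1 c [ 37 -24] z 0.0819 F [-0.2 -0.  -0.7]
0 [0. 0.]
7 [2.6 4.7]
14 [4.7 9.7]
21 [ 6.1 14.9]
28 [ 6.9 20.2]
35 [ 7.1 25.6]
42 [ 6.6 30.9]
49 [ 5.4 36.2]
56 [ 3.6 41.3]
63 [ 1.2 46.1]
70 [-1.8 50.6]
77 [-5.3 54.7]
84 [-9.3 58.3]
91 [-13.6  61.4]
98 [-18.4  64. ]
105 [-23.4  66. ]
112 [-28.6  67.3]
119 [-33.9  68. ]
126 [-39.3  68. ]
133 [-44.7  67.4]
```

Emit:
{"name": "arm_command", "arguments": {"targets": [0,0,3.5,1.3,2.3,0,1,0,0,7,2.6,4.7,0,1,0,0,10,3.5,6.8,0,1,0,0,14,4.7,9.7,0,1,0,0,21,6.1,14.9,0,1,0,0,28,6.9,20.2,0,1,0,0,35,7.1,25.6,0,1,0,0,42,6.6,30.9,0,1,0,0,49,5.4,36.2,0,1,0,0,56,3.6,41.3,0,1,0,0,63,1.2,46.1,0,1,0,0,70,-1.8,50.6,0,1,0,0,77,-5.3,54.7,0,1,0,0,84,-9.3,58.3,0,1,0,0,91,-13.6,61.4,0,1,0,0,98,-18.4,64,0,1,0,0,105,-23.4,66,0,1,0,0,112,-28.6,67.3,0,1,0,0,119,-33.9,68,0,1,0,0,126,-39.3,68,0,1]}}

```text
time: 12.35
tool_pos: [0.4679, 0.0553, 0.0802]
ee_rot: [-3.136, 0.002, 1.285]
wrist_force: [-2.5, -0.7, -1.6]
width: 0.0008
finger_force: 1.5
```

Run:
```python
from h import *
ft(2); arc(2,range(5,30,5),c=np.array([37,-22]))
```

```text
t 12.35 yaw 73.6 c [ 35.7 -26.7] Fx,Fy tool -1.4 -2.2 q6 0.28
t 12.35 yaw 73.6 c [ 37 -22] z 0.0802 F [-2.5 -0.7 -1.6]
5 [1.8 3.3]
10 [3.3 6.8]
15 [ 4.4 10.3]
20 [ 5.3 14. ]
25 [ 5.8 17.7]
```

Emit:
{"name": "arm_command", "arguments": {"targets": [0,0,5,1.8,3.3,0,1,0,0,10,3.3,6.8,0,1,0,0,15,4.4,10.3,0,1,0,0,20,5.3,14,0,1,0,0,20,5.3,14,0,1]}}

```text
time: 12.85
tool_pos: [0.4833, 0.0576, 0.0801]
ee_rot: [-3.137, 0.001, 0.942]
wrist_force: [-2.1, 3.6, -2.2]
width: 0.0008
finger_force: 1.8
```

Run:
```python
from h import *
ft(2); arc(2,range(5,30,5),c=np.array([37,-24]))
```

```text
t 12.85 yaw 53.9 c [ 35.6 -26. ] Fx,Fy tool 1.7 -3.8 q6 0.63
t 12.85 yaw 53.9 c [ 37 -24] z 0.0801 F [-2.1  3.6 -2.2]
5 [2.  3.3]
10 [3.6 6.8]
15 [ 5.  10.4]
20 [ 6.  14.1]
25 [ 6.7 17.9]
```

Emit:
{"name": "arm_command", "arguments": {"targets": [0,0,5,2,3.3,0,1,0,0,5,2,3.3,0,1]}}

```text
time: 13.05
tool_pos: [0.4877, 0.0569, 0.0806]
ee_rot: [-3.139, 0.001, 0.856]
wrist_force: [-1.8, 4.1, -3.0]
width: 0.0008
finger_force: 1.9
```

Emit:
{"name": "arm_command", "arguments": {"targets": [0,0,5,2,3.3,0,1,0,0,5,2,3.3,0,1]}}

```text
time: 13.25
tool_pos: [0.4919, 0.0559, 0.081]
ee_rot: [-3.14, 0.0, 0.769]
wrist_force: [-2.0, 4.5, -3.6]
width: 0.0008
finger_force: 1.8
```

Run:
```python
from h import *
ft(2)
```

```text
t 13.25 yaw 44.1 c [ 35.6 -24.5] Fx,Fy tool 1.7 -4.6 q6 0.8
```

Emit:
{"name": "arm_command", "arguments": {"targets": [0,0,5,2,3.3,0,1,0,0,5,2,3.3,0,1]}}

```text
time: 13.45
tool_pos: [0.4959, 0.0546, 0.0813]
ee_rot: [-3.141, 0.0, 0.682]
wrist_force: [-1.6, 3.2, -2.9]
width: 0.0006
finger_force: 1.7
```

Emit:
{"name": "arm_command", "arguments": {"targets": [0,0,5,2,3.3,0,1,0,0,5,2,3.3,0,1]}}

```text
time: 13.65
tool_pos: [0.4997, 0.0532, 0.0814]
ee_rot: [-3.141, 0.0, 0.595]
wrist_force: [-1.8, 2.8, -2.1]
width: 0.0003
finger_force: 1.7
```

Run:
```python
from h import *
ft(2)
```

```text
t 13.65 yaw 34.1 c [ 35.8 -23.8] Fx,Fy tool 0.0 -3.3 q6 0.97
```

Emit:
{"name": "arm_command", "arguments": {"targets": [0,0,5,2,3.3,0,1,0,0,10,3.6,6.8,0,1,0,0,10,3.6,6.8,0,1]}}

```text
time: 13.95
tool_pos: [0.5066, 0.0495, 0.0815]
ee_rot: [3.141, -0.0, 0.421]
wrist_force: [-1.3, 3.4, -4.0]
width: 0.0006
finger_force: 1.6
```

Emit:
{"name": "arm_command", "arguments": {"targets": [0,0,5,2,3.3,0,1,0,0,5,2,3.3,0,1]}}

```text
time: 14.15
tool_pos: [0.5098, 0.0473, 0.0815]
ee_rot: [3.141, -0.0, 0.334]
wrist_force: [-1.5, 2.5, -2.2]
width: 0.0002
finger_force: 1.6
```

Run:
```python
from h import *
ft(2)
```

```text
t 14.15 yaw 19.1 c [ 36.  -23.3] Fx,Fy tool -0.6 -2.8 q6 1.22
```

Lever_2 still turns freely at about 181 degrees of tool travel; going on.

Emit:
{"name": "arm_command", "arguments": {"targets": [0,0,5,2,3.3,0,1,0,0,5,2,3.3,0,1]}}

```text
time: 14.35
tool_pos: [0.5127, 0.0448, 0.0815]
ee_rot: [3.141, -0.0, 0.247]
wrist_force: [-0.4, 3.8, -3.0]
width: 0.0007
finger_force: 1.6
```

Emit:
{"name": "arm_command", "arguments": {"targets": [0,0,5,2,3.3,0,1,0,0,5,2,3.3,0,1]}}

```text
time: 14.55
tool_pos: [0.5155, 0.0421, 0.0815]
ee_rot: [3.141, -0.0, 0.159]
wrist_force: [-0.6, 3.1, -3.1]
width: 0.0005
finger_force: 1.6
```

Run:
```python
from h import *
ft(2)
```

```text
t 14.55 yaw 9.1 c [ 36.2 -23.2] Fx,Fy tool -0.1 -3.2 q6 1.38
```

Emit:
{"name": "arm_command", "arguments": {"targets": [0,0,5,2,3.3,0,1,0,0,5,2,3.3,0,1]}}

```text
time: 14.75
tool_pos: [0.518, 0.0392, 0.0816]
ee_rot: [3.141, -0.0, 0.072]
wrist_force: [-0.8, 3.3, -3.1]
width: 0.0004
finger_force: 1.6
```

Emit:
{"name": "arm_command", "arguments": {"targets": [0,0,5,2,3.3,0,1,0,0,5,2,3.3,0,1]}}

```text
time: 14.95
tool_pos: [0.5202, 0.036, 0.0816]
ee_rot: [3.141, -0.0, -0.015]
wrist_force: [-0.6, 2.7, -2.1]
width: 0.0008
finger_force: 1.6
```

Run:
```python
from h import *
ft(2)
```

```text
t 14.95 yaw -0.9 c [ 36.5 -23.1] Fx,Fy tool -0.7 -2.7 q6 1.55
```

Emit:
{"name": "arm_command", "arguments": {"targets": [0,0,5,2,3.3,0,1,0,0,5,2,3.3,0,1]}}

```text
time: 15.15
tool_pos: [0.5221, 0.0327, 0.0816]
ee_rot: [3.142, -0.0, -0.102]
wrist_force: [0.7, 3.3, -2.3]
width: -0.0001
finger_force: 1.6
```

Emit:
{"name": "arm_command", "arguments": {"targets": [0,0,5,2,3.3,0,1,0,0,5,2,3.3,0,1]}}

```text
time: 15.35
tool_pos: [0.5238, 0.0292, 0.0816]
ee_rot: [-3.142, -0.0, -0.19]
wrist_force: [0.3, 2.8, -2.5]
width: 0.0003
finger_force: 1.6
```

Run:
```python
from h import *
ft(2)
```

```text
t 15.35 yaw -10.9 c [ 36.7 -23. ] Fx,Fy tool -0.3 -2.8 q6 1.71
```

Emit:
{"name": "arm_command", "arguments": {"targets": [0,0,5,2,3.3,0,1,0,0,5,2,3.3,0,1]}}

```text
time: 15.55
tool_pos: [0.5251, 0.0259, 0.0816]
ee_rot: [-3.141, -0.0, -0.277]
wrist_force: [0.8, 4.2, -2.5]
width: 0.0004
finger_force: 2.0
```

Emit:
{"name": "arm_command", "arguments": {"targets": [0,0,5,2,3.3,0,1,0,0,5,2,3.3,0,1]}}

```text
time: 15.75
tool_pos: [0.5262, 0.023, 0.0816]
ee_rot: [-3.139, 0.0, -0.364]
wrist_force: [0.7, 5.3, -2.4]
width: 0.0002
finger_force: 3.0
```

Run:
```python
from h import *
ft(2)
```

```text
t 15.75 yaw -20.9 c [ 36.6 -24.1] Fx,Fy tool -1.3 -5.2 q6 1.87
```

Force is rising now (finger force 1.6 to 2.0 to 3.0). One more step to confirm.

Emit:
{"name": "arm_command", "arguments": {"targets": [0,0,3,1.2,2,0,1,0,0,5,2,3.3,0,1,0,0,5,2,3.3,0,1]}}

```text
time: 16.05
tool_pos: [0.5271, 0.0203, 0.0817]
ee_rot: [-3.137, 0.001, -0.45]
wrist_force: [1.8, 8.2, -2.5]
width: 0.0001
finger_force: 3.9
```

Run:
```python
from h import *
ft(2)
```

```text
t 16.05 yaw -25.8 c [ 36.4 -25.1] Fx,Fy tool -2.0 -8.2 q6 1.95
```

Lever_2 is tight too, at about 212 degrees turned. I'll release, lift and unwind toward lever_1.

Emit:
{"name": "arm_command", "arguments": {"targets": [0,0,0,0,-6,0,1,0,0,0,0,-16,0,1,0,0,0,0,-18,-30,1,0,0,0,0,-18,-75,1,0,0,-8,0,-18,-100,1,0,0,-16,0,-18,-100,1,0,0,-24,0,-18,-100,1,0,0,-32,0,-18,-100,1,0,0,-40,0,-18,-100,1,0,0,-48,0,-18,-100,1,0,0,-56,0,-18,-100,1,0,0,-64,0,-18,-100,1,0,0,-72,0,-18,-100,1,0,0,-80,0,-18,-100,1,0,0,-88,0,-18,-100,1,0,0,-96,0,-18,-100,1,0,0,-104,0,-18,-100,1,0,0,-110,0,-18,-100,1]}}

```text
time: 17.85
tool_pos: [0.5353, 0.0332, 0.1824]
ee_rot: [3.139, 0.003, 1.472]
wrist_force: [-0.1, 0.2, 0.1]
width: 0.0005
finger_force: 0.0
```

Run:
```python
from h import *
o,p,y=pose(); t=start(1,172,(-27,-38),.17); print(o["time"],p,y,t,shift(p,y,t),172-y,o["wrist_force"])
```

```text
17.85 [0.5353028  0.03315021 0.18240366] 84.35808784637945 [ 0.61158104 -0.05450409  0.17      ] [-79.73070306  84.5261006   12.40366454] 87.64191215362055 [-0.09974009  0.19754993  0.07314145]
```

Emit:
{"name": "arm_command", "arguments": {"targets": [0,0,-8,-20,20,0,1,0,0,-16,-40,40,0,1,0,0,-24,-60,60,0,1,0,0,-32,-80,84,0,1,0,0,-40,-80,84,0,1,0,0,-48,-80,84,0,1,0,0,-56,-80,84,0,1,0,0,-64,-80,84,0,1,0,0,-72,-80,84,0,1,0,0,-80,-80,84,0,1,0,0,-88,-80,84,0,1,0,0,-88,-80,84,0,1,0,0,-88,-80,84,0,1]}}

```text
time: 19.15
tool_pos: [0.61, -0.0548, 0.182]
ee_rot: [-3.14, 0.001, 2.999]
wrist_force: [0.3, 0.1, -0.8]
width: 0.0006
finger_force: 0.0
```

Run:
```python
from h import *
from bench import robot
o,p,y=pose(); t=start(1,172,(-27,-38),.081); print(o["time"],p,y,shift(p,y,t),172-y,o["joint_positions"][5])
s=robot.snapshot("wrist"); cv2.imwrite("pics/w4.png",cv2.convertScaleAbs(s["color"][:,:,::-1],alpha=1.5))
```

```text
19.15 [ 0.61001302 -0.05481022  0.18204484] 171.82468191663634 [ -1.50854818   0.52599751 101.04483748] 0.1753180833636634 -1.60953062074136
```

View pics/w4.png

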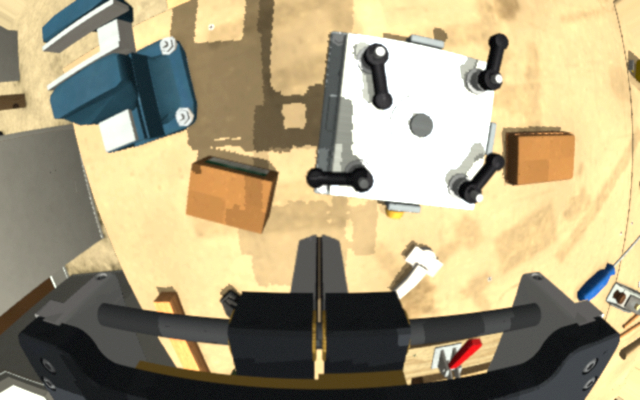

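Lever_1 runs from (363,180) to (315,178) and the fingers (318,245) are on its near side, clear of the carton at (232,195). Lever_2's bar (382,100) now points toward lever_1, so I'll use a 35 mm radius for clearance.

Emit:
{"name": "arm_command", "arguments": {"targets": [0,0,0,-1,2,40,1,0,0,0,-1,3,75,1,0,0,0,-1,3,95,1,0,0,0,-1,3,100,1,0,0,0,2,3,100,1,0,0,0,5,3,100,1,0,0,0,5,3,100,1]}}

```text
time: 19.9
tool_pos: [0.606, -0.0508, 0.0838]
ee_rot: [-3.141, 0.004, 3.0]
wrist_force: [0.2, 0.4, -0.1]
width: 0.0008
finger_force: 0.0
```

Run:
```python
from h import *
ft(1); arc(1,range(0,140,7))
```

```text
t 19.9 yaw 171.9 c [-21. -35.] Fx,Fy tool -0.1 0.5 q6 -1.61
t 19.9 yaw 171.9 c [-21. -35.] z 0.0838 F [ 0.2  0.4 -0.1]
0 [0. 0.]
7 [ 4.4 -2.3]
14 [ 9.1 -4. ]
21 [13.9 -5.2]
28 [18.9 -5.8]
35 [23.9 -5.7]
42 [28.8 -5.1]
49 [33.7 -3.8]
56 [38.3 -2. ]
63 [42.7  0.4]
70 [46.8  3.3]
77 [50.4  6.6]
84 [53.7 10.4]
91 [56.4 14.6]
98 [58.7 19.1]
105 [60.3 23.8]
112 [61.4 28.6]
119 [61.9 33.6]
126 [61.7 38.6]
133 [61.  43.5]
```

Emit:
{"name": "arm_command", "arguments": {"targets": [0,0,0,1.5,0,0,1,0,0,0,3,0,1,1,0,0,0,3,0,2,1]}}

```text
time: 20.2
tool_pos: [0.6022, -0.0502, 0.08]
ee_rot: [-3.141, 0.001, 3.0]
wrist_force: [0.4, -1.1, -0.0]
width: 0.0002
finger_force: 0.0
```

Run:
```python
from h import *
ft(1); arc(1,range(0,140,7),c=np.array([-18,-35]))
```

```text
t 20.2 yaw 171.9 c [-17.2 -35. ] Fx,Fy tool -0.6 -1.1 q6 -1.61
t 20.2 yaw 171.9 c [-18 -35] z 0.08 F [ 0.4 -1.1 -0. ]
0 [0. 0.]
7 [ 4.4 -1.9]
14 [ 9.  -3.3]
21 [13.7 -4.1]
28 [18.5 -4.4]
35 [23.3 -4. ]
42 [28.  -3.1]
49 [32.6 -1.5]
56 [37.   0.5]
63 [41.   3.1]
70 [44.7  6.1]
77 [48.1  9.6]
84 [50.9 13.4]
91 [53.3 17.6]
98 [55.2 22. ]
105 [56.5 26.7]
112 [57.2 31.4]
119 [57.3 36.2]
126 [56.9 41. ]
133 [55.9 45.7]
```

Emit:
{"name": "arm_command", "arguments": {"targets": [0,0,3,1.9,-0.8,0,1,0,0,7,4.4,-1.9,0,1,0,0,10,6.3,-2.6,0,1,0,0,14,9,-3.3,0,1,0,0,21,13.7,-4.1,0,1,0,0,28,18.5,-4.4,0,1,0,0,35,23.3,-4,0,1,0,0,42,28,-3.1,0,1,0,0,49,32.6,-1.5,0,1,0,0,56,37,0.5,0,1,0,0,63,41,3.1,0,1,0,0,70,44.7,6.1,0,1,0,0,77,48.1,9.6,0,1,0,0,84,50.9,13.4,0,1,0,0,91,53.3,17.6,0,1,0,0,98,55.2,22,0,1,0,0,105,56.5,26.7,0,1,0,0,112,57.2,31.4,0,1,0,0,119,57.3,36.2,0,1,0,0,126,56.9,41,0,1]}}

```text
time: 22.2
tool_pos: [0.5514, -0.0026, 0.0792]
ee_rot: [3.14, 0.002, 0.796]
wrist_force: [-1.2, -3.8, -2.0]
width: 0.0004
finger_force: 1.1
```

Run:
```python
from h import *
ft(1); arc(1,range(5,30,5),c=np.array([-18,-35]))
```

```text
t 22.2 yaw 45.6 c [-19.6 -35. ] Fx,Fy tool -3.5 1.8 q6 0.67
t 22.2 yaw 45.6 c [-18 -35] z 0.0792 F [-1.2 -3.8 -2. ]
5 [ 3.1 -1.4]
10 [ 6.4 -2.6]
15 [ 9.7 -3.5]
20 [13.1 -4. ]
25 [16.5 -4.3]
```

Emit:
{"name": "arm_command", "arguments": {"targets": [0,0,5,3.1,-1.4,0,1,0,0,10,6.4,-2.6,0,1,0,0,15,9.7,-3.5,0,1,0,0,20,13.1,-4,0,1,0,0,20,13.1,-4,0,1]}}

```text
time: 22.7
tool_pos: [0.5574, 0.01, 0.079]
ee_rot: [3.141, 0.002, 0.452]
wrist_force: [-0.4, -1.8, -1.4]
width: 0.0001
finger_force: 0.9
```

Emit:
{"name": "arm_command", "arguments": {"targets": [0,0,5,3.1,-1.4,0,1,0,0,5,3.1,-1.4,0,1]}}

```text
time: 22.9
tool_pos: [0.5595, 0.0129, 0.079]
ee_rot: [3.141, 0.002, 0.367]
wrist_force: [-0.9, -1.7, -1.1]
width: 0.0005
finger_force: 1.0
```

Run:
```python
from h import *
ft(1)
```

```text
t 22.9 yaw 21.0 c [-19.3 -35.2] Fx,Fy tool -1.4 1.3 q6 1.13
```

Emit:
{"name": "arm_command", "arguments": {"targets": [0,0,5,3.1,-1.4,0,1,0,0,5,3.1,-1.4,0,1]}}

```text
time: 23.1
tool_pos: [0.5619, 0.0155, 0.079]
ee_rot: [3.142, 0.001, 0.28]
wrist_force: [-1.0, -1.9, -1.4]
width: 0.0006
finger_force: 1.0
```

Emit:
{"name": "arm_command", "arguments": {"targets": [0,0,5,3.1,-1.4,0,1,0,0,5,3.1,-1.4,0,1]}}

```text
time: 23.3
tool_pos: [0.5645, 0.0178, 0.0791]
ee_rot: [-3.142, 0.001, 0.194]
wrist_force: [-2.0, -1.9, -1.9]
width: 0.0003
finger_force: 1.0
```

Run:
```python
from h import *
ft(1)
```

```text
t 23.3 yaw 11.1 c [-19.2 -35.3] Fx,Fy tool -2.4 1.5 q6 1.31
```

Emit:
{"name": "arm_command", "arguments": {"targets": [0,0,5,3.1,-1.4,0,1,0,0,5,3.1,-1.4,0,1]}}

```text
time: 23.5
tool_pos: [0.5674, 0.0199, 0.0791]
ee_rot: [-3.141, 0.001, 0.107]
wrist_force: [-2.4, -0.6, -1.3]
width: 0.0001
finger_force: 1.0
```

Emit:
{"name": "arm_command", "arguments": {"targets": [0,0,5,3.1,-1.4,0,1,0,0,5,3.1,-1.4,0,1]}}

```text
time: 23.7
tool_pos: [0.5703, 0.0217, 0.0791]
ee_rot: [-3.141, 0.001, 0.02]
wrist_force: [-2.9, -0.5, -1.3]
width: 0.0007
finger_force: 1.0
```

Run:
```python
from h import *
ft(1)
```

```text
t 23.7 yaw 1.1 c [-19.1 -35.2] Fx,Fy tool -2.9 0.5 q6 1.49
```

Emit:
{"name": "arm_command", "arguments": {"targets": [0,0,5,3.1,-1.4,0,1,0,0,5,3.1,-1.4,0,1]}}

```text
time: 23.9
tool_pos: [0.5733, 0.0232, 0.0791]
ee_rot: [-3.141, 0.001, -0.067]
wrist_force: [-2.0, -0.0, -1.3]
width: 0.0003
finger_force: 1.2
```

Emit:
{"name": "arm_command", "arguments": {"targets": [0,0,5,3.1,-1.4,0,1,0,0,5,3.1,-1.4,0,1]}}

```text
time: 24.1
tool_pos: [0.5762, 0.0245, 0.079]
ee_rot: [-3.141, 0.002, -0.154]
wrist_force: [-3.1, 0.9, -1.8]
width: 0.0003
finger_force: 1.6
```

Run:
```python
from h import *
ft(1)
```

```text
t 24.1 yaw -8.8 c [-19.5 -35. ] Fx,Fy tool -3.2 -0.4 q6 1.67
```

Finger force begins to climb (1.0, 1.2, 1.6). I'll keep stepping.

Emit:
{"name": "arm_command", "arguments": {"targets": [0,0,5,3.1,-1.4,0,1,0,0,5,3.1,-1.4,0,1]}}

```text
time: 24.3
tool_pos: [0.5789, 0.0255, 0.0789]
ee_rot: [3.142, 0.004, -0.241]
wrist_force: [-5.7, 0.3, -2.2]
width: 0.0005
finger_force: 2.7
```

Emit:
{"name": "arm_command", "arguments": {"targets": [0,0,5,3.1,-1.4,0,1,0,0,5,3.1,-1.4,0,1]}}

```text
time: 24.5
tool_pos: [0.5813, 0.0263, 0.0789]
ee_rot: [3.141, 0.006, -0.328]
wrist_force: [-8.2, 1.3, 0.8]
width: 0.0006
finger_force: 3.7
```

Run:
```python
from h import *
ft(1)
```

```text
t 24.5 yaw -18.8 c [-21.  -34.5] Fx,Fy tool -8.2 1.4 q6 1.85
```

Lever_1 is tight (8 N and rising steeply, about 190 degrees). I'll release and go to lever_3, which needs an unwind of about 255 degrees.

Emit:
{"name": "arm_command", "arguments": {"targets": [0,0,0,-6,0,0,1,0,0,0,-16,0,0,1,0,0,0,-18,0,-30,1,0,0,0,-18,0,-75,1,0,0,-8,-18,0,-100,1,0,0,-16,-18,0,-100,1,0,0,-24,-18,0,-100,1,0,0,-32,-18,0,-100,1,0,0,-40,-18,0,-100,1,0,0,-48,-18,0,-100,1,0,0,-56,-18,0,-100,1,0,0,-64,-18,0,-100,1,0,0,-72,-18,0,-100,1,0,0,-80,-18,0,-100,1,0,0,-88,-18,0,-100,1,0,0,-96,-18,0,-100,1,0,0,-104,-18,0,-100,1,0,0,-112,-18,0,-100,1,0,0,-120,-18,0,-100,1]}}

```text
time: 26.4
tool_pos: [0.5678, 0.0319, 0.1809]
ee_rot: [3.136, 0.001, 1.771]
wrist_force: [-0.7, -0.6, -0.3]
width: 0.0005
finger_force: 0.0
```

Run:
```python
from h import *
o,p,y=pose(); t=start(3,236,(35,37),.17); print(o["time"],p,y,t,shift(p,y,t),236-y,o["wrist_force"])
```

```text
26.4 [0.56784534 0.03192509 0.18088449] 101.47415906262601 [0.45976234 0.11189986 0.17      ] [ 99.8769521  -90.0138531   10.88449324] 134.52584093737397 [-0.74229322 -0.55401907 -0.33332513]
```

Emit:
{"name": "arm_command", "arguments": {"targets": [0,0,-8,20,-18,0,1,0,0,-16,40,-36,0,1,0,0,-24,60,-54,0,1,0,0,-32,80,-72,0,1,0,0,-40,100,-90,0,1,0,0,-48,100,-90,0,1,0,0,-56,100,-90,0,1,0,0,-64,100,-90,0,1,0,0,-72,100,-90,0,1,0,0,-80,100,-90,0,1,0,0,-88,100,-90,0,1,0,0,-96,100,-90,0,1,0,0,-104,100,-90,0,1,0,0,-112,100,-90,0,1,0,0,-120,100,-90,0,1,0,0,-128,100,-90,0,1,0,0,-134,100,-90,0,1,0,0,-134,100,-90,0,1,0,0,-134,100,-90,0,1]}}

```text
time: 28.3
tool_pos: [0.4599, 0.113, 0.1804]
ee_rot: [-3.139, 0.002, -2.183]
wrist_force: [0.9, 0.4, -1.0]
width: 0.0003
finger_force: 0.0
```

Run:
```python
from h import *
from bench import robot
o,p,y=pose(); t=start(3,236,(35,37),.081); print(o["time"],p,y,shift(p,y,t),236-y,o["joint_positions"][5])
s=robot.snapshot("wrist"); cv2.imwrite("pics/w5.png",cv2.convertScaleAbs(s["color"][:,:,::-1],alpha=1.5))
```

```text
28.3 [0.4599351  0.1130006  0.18036871] -125.10167825369071 [ 0.99989784 -0.49161698 99.36871086] 361.1016782536907 -2.4080267410470064
```

View pics/w5.png

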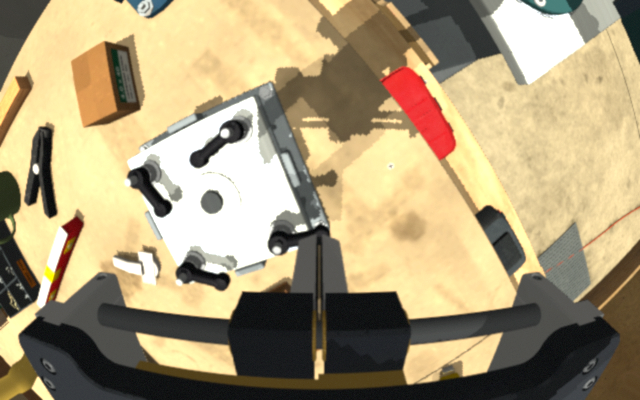

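Lever_3's bar runs from (278,242) to about (318,232). The fingertip drops to about (320,200) at bar height, on the bar's correct side with roughly 27 mm between centres, as planned.

Emit:
{"name": "arm_command", "arguments": {"targets": [0,0,0,1,0,40,1,0,0,0,1,0,75,1,0,0,0,1,0,95,1,0,0,0,1,0,99,1,0,0,0,-2,0,99,1,0,0,0,-6,0,99,1,0,0,0,-7,0,99,1,0,0,0,-7,0,99,1]}}

```text
time: 29.15
tool_pos: [0.4645, 0.1188, 0.0819]
ee_rot: [-3.139, 0.002, -2.183]
wrist_force: [0.6, -0.1, 0.7]
width: 0.0009
finger_force: 0.0
```

Run:
```python
from h import *
ft(3); arc(3,range(0,140,7),c=np.array([28,37]))
```

```text
t 29.15 yaw -125.1 c [27.3 36.5] Fx,Fy tool -0.2 -0.6 q6 -2.4
t 29.15 yaw -125.1 c [28 37] z 0.0819 F [ 0.6 -0.1  0.7]
0 [0. 0.]
7 [-4.7  3.1]
14 [-9.8  5.7]
21 [-15.1   7.6]
28 [-20.6   8.8]
35 [-26.3   9.4]
42 [-31.9   9.2]
49 [-37.6   8.4]
56 [-43.    6.9]
63 [-48.3   4.7]
70 [-53.2   2. ]
77 [-57.8  -1.4]
84 [-61.9  -5.3]
91 [-65.5  -9.7]
98 [-68.5 -14.4]
105 [-71.  -19.5]
112 [-72.8 -24.9]
119 [-73.9 -30.4]
126 [-74.4 -36.1]
133 [-74.2 -41.8]
```

Emit:
{"name": "arm_command", "arguments": {"targets": [0,0,3,-2,1.3,0,1,0,0,7,-4.7,3.1,0,1,0,0,10,-6.9,4.3,0,1,0,0,14,-9.8,5.7,0,1,0,0,21,-15.1,7.6,0,1,0,0,28,-20.6,8.8,0,1,0,0,35,-26.3,9.4,0,1,0,0,42,-31.9,9.2,0,1,0,0,49,-37.6,8.4,0,1,0,0,56,-43,6.9,0,1,0,0,63,-48.3,4.7,0,1,0,0,70,-53.2,2,0,1,0,0,77,-57.8,-1.4,0,1,0,0,84,-61.9,-5.3,0,1,0,0,91,-65.5,-9.7,0,1,0,0,98,-68.5,-14.4,0,1,0,0,105,-71,-19.5,0,1,0,0,112,-72.8,-24.9,0,1,0,0,119,-73.9,-30.4,0,1,0,0,126,-74.4,-36.1,0,1]}}

```text
time: 31.15
tool_pos: [0.535, 0.1597, 0.0801]
ee_rot: [-3.14, -0.003, 1.896]
wrist_force: [-1.0, 1.9, -2.2]
width: 0.0004
finger_force: 1.4
```

Run:
```python
from h import *
ft(3); arc(3,range(5,30,5),c=np.array([28,37]))
```

```text
t 31.15 yaw 108.7 c [29.4 36.3] Fx,Fy tool 2.1 -0.3 q6 -0.14
t 31.15 yaw 108.7 c [28 37] z 0.0801 F [-1.   1.9 -2.2]
5 [-3.3  2.3]
10 [-6.9  4.3]
15 [-10.5   6. ]
20 [-14.3   7.3]
25 [-18.3   8.4]
```

Emit:
{"name": "arm_command", "arguments": {"targets": [0,0,5,-3.3,2.3,0,1,0,0,10,-6.9,4.3,0,1,0,0,15,-10.5,6,0,1,0,0,20,-14.3,7.3,0,1,0,0,20,-14.3,7.3,0,1]}}

```text
time: 31.65
tool_pos: [0.5475, 0.1481, 0.0804]
ee_rot: [3.141, -0.002, 1.552]
wrist_force: [1.2, 3.6, -2.1]
width: 0.0005
finger_force: 1.4
```

Emit:
{"name": "arm_command", "arguments": {"targets": [0,0,5,-3.3,2.3,0,1,0,0,5,-3.3,2.3,0,1]}}

```text
time: 31.85
tool_pos: [0.5498, 0.1446, 0.0806]
ee_rot: [3.141, -0.001, 1.466]
wrist_force: [1.1, 3.4, -2.6]
width: 0.0002
finger_force: 1.6
```

Run:
```python
from h import *
ft(3)
```

```text
t 31.85 yaw 84.0 c [28.4 37.1] Fx,Fy tool 3.5 0.8 q6 0.26
```

Emit:
{"name": "arm_command", "arguments": {"targets": [0,0,5,-3.3,2.3,0,1,0,0,5,-3.3,2.3,0,1]}}

```text
time: 32.05
tool_pos: [0.5519, 0.1409, 0.0807]
ee_rot: [3.14, -0.001, 1.38]
wrist_force: [2.1, 2.6, -3.4]
width: 0.0005
finger_force: 1.6
```

Emit:
{"name": "arm_command", "arguments": {"targets": [0,0,5,-3.3,2.3,0,1,0,0,5,-3.3,2.3,0,1]}}

```text
time: 32.25
tool_pos: [0.5535, 0.137, 0.0807]
ee_rot: [3.14, -0.001, 1.293]
wrist_force: [2.6, 3.0, -1.4]
width: 0.0008
finger_force: 1.7
```

Run:
```python
from h import *
ft(3)
```

```text
t 32.25 yaw 74.1 c [28.1 37.2] Fx,Fy tool 3.6 1.7 q6 0.42
```

Emit:
{"name": "arm_command", "arguments": {"targets": [0,0,5,-3.3,2.3,0,1,0,0,5,-3.3,2.3,0,1]}}

```text
time: 32.45
tool_pos: [0.5548, 0.1331, 0.0808]
ee_rot: [3.14, -0.001, 1.206]
wrist_force: [2.9, 3.1, -2.2]
width: 0.0005
finger_force: 1.6
```

Emit:
{"name": "arm_command", "arguments": {"targets": [0,0,5,-3.3,2.3,0,1,0,0,5,-3.3,2.3,0,1]}}

```text
time: 32.65
tool_pos: [0.5558, 0.1291, 0.0807]
ee_rot: [3.14, -0.001, 1.119]
wrist_force: [3.5, 3.4, -2.1]
width: 0.0001
finger_force: 1.8
```

Run:
```python
from h import *
ft(3)
```

```text
t 32.65 yaw 64.1 c [27.9 37.3] Fx,Fy tool 4.6 1.6 q6 0.58
```

Emit:
{"name": "arm_command", "arguments": {"targets": [0,0,5,-3.3,2.3,0,1,0,0,5,-3.3,2.3,0,1]}}

```text
time: 32.85
tool_pos: [0.5564, 0.125, 0.0807]
ee_rot: [3.14, -0.0, 1.032]
wrist_force: [4.3, 2.7, -2.5]
width: 0.0001
finger_force: 1.8
```

Run:
```python
from h import *
ft(3)
```

```text
t 32.85 yaw 59.1 c [27.9 37.4] Fx,Fy tool 4.6 2.3 q6 0.66
```

Emit:
{"name": "arm_command", "arguments": {"targets": [0,0,5,-3.3,2.3,0,1,0,0,5,-3.3,2.3,0,1]}}

```text
time: 33.05
tool_pos: [0.5566, 0.1209, 0.0807]
ee_rot: [3.14, -0.0, 0.945]
wrist_force: [3.8, 2.1, -2.4]
width: 0.0006
finger_force: 1.8
```

Emit:
{"name": "arm_command", "arguments": {"targets": [0,0,5,-3.3,2.3,0,1,0,0,5,-3.3,2.3,0,1]}}

```text
time: 33.25
tool_pos: [0.5565, 0.1168, 0.0807]
ee_rot: [3.14, -0.0, 0.857]
wrist_force: [4.2, 0.6, -1.6]
width: 0.0005
finger_force: 1.9
```

Run:
```python
from h import *
ft(3)
```

```text
t 33.25 yaw 49.1 c [27.8 37.4] Fx,Fy tool 3.2 2.8 q6 0.82
```

Emit:
{"name": "arm_command", "arguments": {"targets": [0,0,5,-3.3,2.3,0,1,0,0,5,-3.3,2.3,0,1]}}

```text
time: 33.45
tool_pos: [0.556, 0.1128, 0.0806]
ee_rot: [3.14, -0.0, 0.77]
wrist_force: [4.8, 0.5, -1.6]
width: 0.0001
finger_force: 1.9
```

Emit:
{"name": "arm_command", "arguments": {"targets": [0,0,5,-3.3,2.3,0,1,0,0,5,-3.3,2.3,0,1]}}

```text
time: 33.65
tool_pos: [0.5551, 0.1088, 0.0806]
ee_rot: [3.14, -0.0, 0.683]
wrist_force: [4.2, 0.8, -1.0]
width: 0.0003
finger_force: 1.9
```

Run:
```python
from h import *
ft(3)
```

```text
t 33.65 yaw 39.1 c [27.8 37.3] Fx,Fy tool 3.8 2.0 q6 0.98
```

Emit:
{"name": "arm_command", "arguments": {"targets": [0,0,5,-3.3,2.3,0,1,0,0,5,-3.3,2.3,0,1]}}

```text
time: 33.85
tool_pos: [0.554, 0.105, 0.0807]
ee_rot: [3.141, -0.0, 0.596]
wrist_force: [5.3, 0.6, -2.6]
width: 0.0004
finger_force: 2.1
```

Emit:
{"name": "arm_command", "arguments": {"targets": [0,0,5,-3.3,2.3,0,1,0,0,5,-3.3,2.3,0,1]}}

```text
time: 34.05
tool_pos: [0.5529, 0.1016, 0.0807]
ee_rot: [3.141, -0.001, 0.508]
wrist_force: [4.9, 1.0, -1.9]
width: 0.0003
finger_force: 2.7
```

Run:
```python
from h import *
ft(3)
```

```text
t 34.05 yaw 29.1 c [28.4 37.1] Fx,Fy tool 4.8 1.5 q6 1.14
```

Finger force is rising (1.9, 2.1, 2.7). I'll take two more small steps to confirm.

Emit:
{"name": "arm_command", "arguments": {"targets": [0,0,5,-3.3,2.3,0,1,0,0,5,-3.3,2.3,0,1]}}

```text
time: 34.25
tool_pos: [0.5517, 0.0985, 0.0808]
ee_rot: [3.141, -0.003, 0.421]
wrist_force: [7.3, 2.8, -4.0]
width: 0.0007
finger_force: 3.7
```

Emit:
{"name": "arm_command", "arguments": {"targets": [0,0,3,-2,1.4,0,1,0,0,3,-2,1.4,0,1,0,0,3,-2,1.4,0,1]}}

```text
time: 34.55
tool_pos: [0.551, 0.097, 0.0809]
ee_rot: [-3.141, -0.005, 0.371]
wrist_force: [8.0, 2.3, -3.8]
width: 0.0005
finger_force: 4.3
```

Run:
```python
from h import *
ft(3)
```

```text
t 34.55 yaw 21.2 c [29.8 36.5] Fx,Fy tool 8.3 0.7 q6 1.27
```

All four are tight. I'll release, lift and clear the view.

Emit:
{"name": "arm_command", "arguments": {"targets": [0,0,0,6,0,0,1,0,0,0,16,0,0,1,0,0,0,18,0,-30,1,0,0,0,18,0,-75,1,0,0,0,18,0,-120,1,0,0,0,-30,0,-160,1,0,0,0,-80,40,-180,1,0,0,0,-120,80,-180,1,0,0,0,-160,120,-180,1,0,0,0,-200,150,-180,1,0,0,0,-240,180,-180,1,0,0,0,-240,220,-180,1,0,0,0,-240,220,-180,1]}}

```text
time: 35.85
tool_pos: [0.4012, -0.1982, 0.2604]
ee_rot: [-3.141, 0.003, 0.363]
wrist_force: [0.3, 0.7, 1.4]
width: 0.0002
finger_force: 0.0
```

Run:
```python
from h import *
from bench import robot
o,p,y=pose(); print(o["time"],p,o["wrist_force"])
def fit(s):
    yy,xx=np.mgrid[200:285,295:390]; Z=s["range_z"][yy,xx]; X=np.stack([(xx-s["cx"])/s["fx"]*Z,(yy-s["cy"])/s["fy"]*Z,Z],-1)@s["T"][:3,:3].T+s["T"][:3,3]
    u=(X[...,:2]-[.55007,.05355]); a=np.radians(14); v=np.stack([u[...,0]*np.cos(a)-u[...,1]*np.sin(a),u[...,0]*np.sin(a)+u[...,1]*np.cos(a)],-1)
    k=(np.abs(v).max(-1)<.07)&(np.abs(X[...,2]-.068)<.008)&(np.hypot(*np.moveaxis(u,-1,0))>.03); 
    for _ in range(4):
        M=np.c_[u[k],np.ones(k.sum())]; w=np.linalg.lstsq(M,X[k][:,2],rcond=None)[0]; r=np.abs(X[...,2]-u@w[:2]-w[2]); k&=r<.002
    print("slope",w[:2].round(4),"z",w[2].round(4),k.sum())
fit(dict(np.load("top.npz"))); s=robot.snapshot("top"); fit(s)
c=s["color"]; cv2.imwrite("pics/end.png",cv2.convertScaleAbs(cv2.resize(c[150:310,220:460,::-1],None,fx=3,fy=3,interpolation=cv2.INTER_CUBIC),alpha=1.6))
```

```text
35.85 [ 0.40123967 -0.19820306  0.26036975] [0.33241597 0.70602419 1.36385383]
slope [0.0006 0.0031] z 0.0696 1556
slope [-0.0009  0.0016] z 0.0665 1381
```

View pics/end.png

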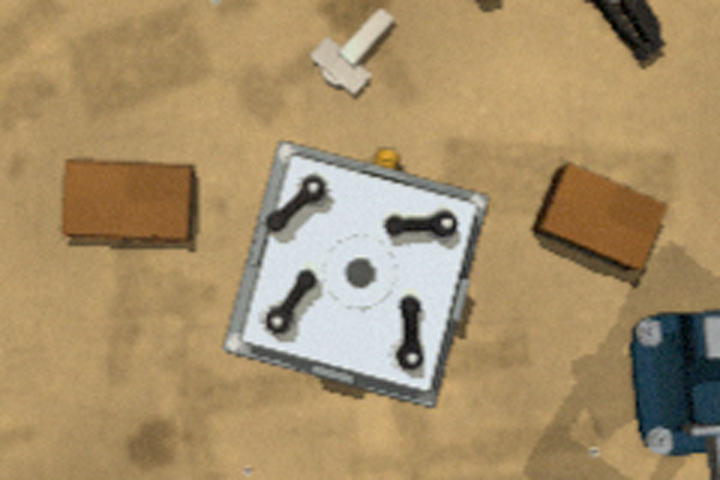

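The picture shows the plate flat, with the levers at (295,203), (422,224), (410,330) and (291,302), and the bystanders where they were. The plate dropped 3.1 mm, from 69.6 to 66.5 mm, and its slope is below 0.002. Handing in.

```bash
python3 -c "
from bench import robot
print(robot.close_job())"
```

```text
the job is handed in; nothing more can be done
None
```

I tightened all four lever nuts in cross order (0, 2, 1, 3), each until the force rose at about 8 N; the plate came down 3.1 mm and measures flat, the bystanders look unmoved, and I let go and handed the job in at about 36 s (no verdict was returned).

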